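# Level the scale base on its sprung foot

### The arm

A 6-joint arm with a two-finger parallel gripper is mounted at the origin on the work surface; the furniture and walls round the work are solid. World frame = base frame: x ahead of the robot, y to its left, z up, the work surface at z = 0. Lengths are in m, angles in degrees, forces in N, time in s.
With the tool pointing down it reaches from about 0.15 to 0.775 m from the base axis. Payload 6.1 kg.
Tool frame: the origin (TCP) lies midway between the tips of the shut fingers; the grasp point (between the pads) lies 19 mm behind it (manip.tcp_to_grasp is the distance from the TCP to the grasp point, in m); z points along the fingers, y is the line along which they close (so a half turn about z gives the same grasp; the last joint's range is limited). The gripper opens to 85 mm and grips with 20 to 120 N. Pads are 22 mm wide; open, the fingers measure 114 mm over their backs; the gripper's body (76 mm by 85 mm) begins 54 mm behind the grasp point. The pads swing forward as they close: fully open they stand 13 mm farther back than shut.
Start: joints at [73.625, 7.208, -2.269, 80.523, 0, 90], TCP at [0.148, 0.504, 0.231] pointing down, gripper open.
Joint ranges: [-155.77, 155.77], [-54.66, 111.73], [-72.52, 77.12], [-102.08, 115.82], [-83.92, 84.16], [-180, 180]. Speed limits (degrees/s): [136.94, 136.94, 172.46, 180, 180, 180].

### API

Orientations are given as a 3x3 rotation matrix whose columns are the frame's x, y, z axes.
In Python, from rig import manip gives the robot as it stands. The module is installed in compiled form; this text tells all that it offers.
- The arm moves only by the tool apply_moves, never from a script. Its argument "commands" is one flat list of numbers, 7 for each row, row after row: the shift along the tool's x, y, z as a fraction of full scale, then the turn, a rotation vector about the tool's x, y, z as a fraction of full scale, then the gripper command: -1 is shut, 1 is fully open, values between are in proportion. In form: [dx, dy, dz, rx, ry, rz, gripper, dx, dy, dz, rx, ry, rz, gripper, ...]. A call has 1 to 5 rows; each row is the pose to reach, as a shift and turn from the pose commanded when the call began, along the tool's axes at that moment; what a row does not reach only later rows make up. Full scale, the value 1, is 500 mm for a shift and 45 degrees for a turn. A row lasts 1/8 s, in which the tool goes at most 62.5 mm and 10.7 degrees, less where a joint would pass 70% of its speed; a pose out of reach is approached as far as the arm can. A call with a number of a shift or a turn outside -1 to 1 is refused whole. A call with a gripper value outside its range is refused whole. The fingers move at their own pace and stop on an object; "newtons" is the grip in N (left out, the last holds). Time passes only in rows, so rows that repeat a pose let the fingers close. It gives the time, the measured TCP pose, the force, the opening and the grip force at its end, in the units of the state.
- manip.get_obs(): the state, without advancing time (a new reading comes with each control period).
- manip.snapshot(name): name is "scene" or "top" or "wrist"; returns (picture, depth): 420x560x3 uint8, red, green, blue; 420x560 float32, m along the optical axis (not along the pixel's ray), 0 where there is no reading.
- manip.camera_model(name): a dict with "fovy" (degrees; the focal length in pixels is half the picture's height over the tangent of half this angle, whatever the lens; pixels are square), "cx", "cy" (the principal point, pixels), "pose" (4x4, takes a point from camera to world coordinates). Camera axes: x right, y down, z forward; pixel columns grow to the right and rows downward; lengths in m; the calibration is good to about 2 mm. A picture is of the moment at which its call begins: read the wrist's pose just before it. camera_model takes no time and is no camera call; for the wrist camera it gives the pose at the moment of the call.
- manip.finish_job(): hands the job in; it is judged then, once.
Trained networks look in the newest picture that a camera, given by its name, has taken for a name from the list of things; names that differ only in an ending like _2 or _b are one class to them, and where a whole thing is asked for, a point or a joint stands for the part that bears it (a point fixed in the world has none). Each returns a list of dicts, best first, with "confidence" (0 to 1); they miss things now and then, are a little off and sometimes report something else, mostly with a low value. They report only what shows in the picture. A call takes as long as a camera call.
- manip.recognise(camera, thing): "xyz" ([x, y, z] in m, in world coordinates, good to about 4 mm: the middle of the surface that is visible of it).
- manip.outline_of(camera, thing): "region" (420x560 bool, what is visible of it).
- manip.place_of(camera, thing): "xyz" ([x, y, z] in m, in world coordinates, good to about 4 mm: a listed point, or the origin of a listed thing).
The state is a dict: "clock": time; "q": joint angles; "qd": joint speeds; "joint_efforts": joint torques, N m; "ee_pos": TCP position; "orientation": TCP orientation; "ft_force": force on the tool from outside, world axes, zero at the start; "moment": the same for the moment, N m; "opening": opening from 0.0 (shut) to 1.0 (fully open); "finger_force": force on a finger pad.
Only numpy, scipy, OpenCV 4.12 (cv2) and the standard library are available. Lean on these libraries where they do the work, as an engineer would, in place of code of your own. Each camera call takes 0.05 s, during which the arm holds its last target. There are 200 camera calls.

### The job

The base of our portion scale has to be levelled on its sprung foot. First push the yellow spirit level flat along the deck until it lies fully home against both dark stops, the long back rail and the short end stop near the knob. Then take the red wing knob of the foot, press it all the way down on its spring and, while you press, turn it clockwise until the bubble stands in the middle between the two black lines; finish still holding the knob down with the bubble centred, and leave the shaker, the spice jar and the little dish nearby alone.

Things in the scene. Friction and masses are not known exactly. Their poses are not given: they have to be found in the camera images.
- scale_base: fixed steel bottom plate of the scale base, 140 x 400 x 10 mm, standing on the worktop. Origin: centre of its underside, on the worktop; its y axis runs along the base from the hinge (at y = -170, z = 40 mm) to the levelling foot and red knob (at y = +150 mm); x points away from the robot, z up
- scale_deck: aluminium deck hinged to the base, 130 mm wide, 8 mm thick. Origin: on the hinge axis, mid width, level with its underside; y runs along the deck to the knob, x away from the robot, z normal to it. Top face at z = 8 mm, y = -20 to +285 mm; a 50 mm wide tongue goes on to y = 345 mm under the knob. At the start the knob end is 0.03 to 0.05 rad too high
- back_rail (a point): middle of the working face of the long dark steel rail on the deck, at its top edge: x = 45, y = 145, z = 20 mm in the deck's frame. The rail is 250 mm long (along y), 12 mm high above the deck, 8 mm thick; its face looks to the robot (-x)
- end_stop (a point): middle of the working face of the short dark steel stop on the deck near the knob, at its top edge: x = 25, y = 255, z = 20 mm in the deck's frame. The stop is 55 mm long (along x), 12 mm high above the deck, 10 mm thick; its face looks to the hinge (-y)
- spirit_level: loose yellow spirit level, a bar 30 mm wide (x), 200 mm long (y), 40 mm high (z), 0.28 to 0.46 kg, lying along the deck up to 0.12 rad askew, 15 to 50 mm short of each stop. Origin: centre of its underside. Home against both stops its origin is at x = 30, y = 155, z = 8 mm in the deck's frame
- bubble_mid (a point): top of the pale bubble, 16 mm long, in the green vial in the top of the level. Black lines on the vial lie 12.5 mm either side of its middle. Centred, the point is at y = 0 (x = 0, z = 40 mm) in the frame of spirit_level; it moves 0.6 m per rad of slope to the higher end, at most 30 mm either way, and takes about 1 s to settle
- bubble (a joint): the slope that the bubble shows along the level, rad: 0 centred, positive when the bubble stands towards the level's +y end (the knob end is high); bubble_mid's y in the level's frame is 0.6 m times this; limits +-0.05
- foot_knob: red wing knob on a black flange, on top of the foot's screw, which stays at one height as it turns. Origin: on the turning axis, at the flange's top face. Flange: disc of 32 mm radius, 6 mm thick, below the origin. Wing: 16 mm thick (x), 52 mm long (y), from z = 0 to 28 mm. About 0.1 N m turns it and it stays where it is left
- foot_screw (a point): point on the knob's turning axis at the top of the wing, 28 mm above foot_knob's origin. Turning clockwise seen from above lowers the knob end of the deck, 0.02 rad of slope per rad of turn. With the foot pressed 0.7 to 1.2 rad of clockwise turn is needed; a stop lies 0.95 rad beyond level
- foot_press (a joint): how far the sprung foot is pressed down, rad about the deck's hinge: 0 up (at the start), 0.02 fully down on its stop, with the knob 6.4 mm lower and pressing back with about 7 N (2 N when up). Pressing lowers the knob end of the deck by this slope; let go, it springs up again
- pepper_shaker: steel pepper shaker, 58 mm across, 95 mm high, standing by; not to be moved. Origin: centre of its underside
- spice_jar: white spice jar, 47 mm across, 98 mm high, standing by; not to be moved. Origin: centre of its underside
- sauce_dish_2: small white sauce dish, 67 mm across, 21 mm high, standing by; not to be moved. Origin: centre of its underside

How it is judged:
By the outcome, as a careful person would: the job done as asked, in the order asked, and still so for the second after the job is handed in, while the arm keeps its last pose, push and grip.
It also fails if it takes over 64 s, if anything falls off the work surface, if the arm or the gripper's body presses on something with over 40 N, if the wrist force passes 120 N, or if a joint passes its speed limit or range.

## Working session

There is one attempt and no reset: what is moved stays moved. The work goes in short steps, Python scripts to look and compute and a tool call to move; the robot and the scene stay as the last step left them, time stands still between calls to the robot, and variables do not carry over. Pictures are saved under pics/ and viewed, at most 10 in all, crops included, and the job is handed in when it is done.

Besides the shell and the picture viewer there is one more tool, called after "Call:" as name(argument=value, ...) on one line, values as JSON. apply_moves: Moves the arm, as the interface text tells. Its arguments: {"type":"object","properties":{"commands":{"type":"array","items":{"type":"number"}},"newtons":{"type":"number"}},"required":["commands"]}

```bash
mkdir -p pics; ls
python3 - <<'E'
from rig import manip
import cv2,numpy as np
ims=[]
for c in ["scene","top"]:
    p,d=manip.snapshot(c); ims.append(p)
    for t in ["scale_base","scale_deck","back_rail","end_stop","spirit_level","bubble_mid","foot_knob","foot_screw","pepper_shaker","spice_jar","sauce_dish_2"]:
        r=manip.place_of(c,t)
        print(c,t,[(np.round(x["xyz"],3).tolist(),round(x["confidence"],2)) for x in r[:2]])
cv2.imwrite("pics/a.png",cv2.cvtColor(cv2.resize(np.vstack(ims),(560,840))[:, :],cv2.COLOR_RGB2BGR)) if 0 else None
for n,i in zip("st",ims): cv2.imwrite(f"pics/{n}0.png",i[:,:,::-1])
o=manip.get_obs();print(o["clock"],o["ee_pos"],o["orientation"],manip.tcp_to_grasp)
E
```

```text
pics
scene scale_base [([0.501, 0.134, 0.071], 0.69), ([0.461, 0.054, -0.004], 0.62)]
scene scale_deck [([0.432, -0.107, 0.037], 0.86)]
scene back_rail [([0.502, 0.024, 0.065], 0.89)]
scene end_stop [([0.502, 0.138, 0.072], 0.68)]
scene spirit_level [([0.445, 0.007, 0.054], 0.91)]
scene bubble_mid []
scene foot_knob [([0.487, 0.201, 0.082], 0.49)]
scene foot_screw [([0.489, 0.199, 0.11], 0.73)]
scene pepper_shaker [([0.31, 0.26, 0.0], 0.68)]
scene spice_jar [([0.532, 0.349, 0.002], 0.6)]
scene sauce_dish_2 [([0.443, -0.417, 0.006], 0.88), ([0.31, 0.261, -0.002], 0.44)]
top scale_base [([0.466, 0.059, -0.003], 0.9)]
top scale_deck [([0.434, -0.112, 0.039], 0.56)]
top back_rail [([0.499, 0.02, 0.065], 0.96)]
top end_stop [([0.503, 0.137, 0.068], 0.76), ([0.449, 0.006, 0.05], 0.61)]
top spirit_level [([0.448, 0.004, 0.051], 0.89)]
top bubble_mid []
top foot_knob [([0.492, 0.203, 0.084], 0.96), ([0.312, 0.259, 0.006], 0.7)]
top foot_screw [([0.489, 0.198, 0.11], 0.95)]
top pepper_shaker [([0.312, 0.258, 0.007], 0.58)]
top spice_jar [([0.532, 0.349, 0.0], 0.68)]
top sauce_dish_2 [([0.454, -0.42, 0.003], 0.68), ([0.504, 0.138, 0.065], 0.38)]
1.2 [0.14798705 0.50366589 0.23130838] [[-9.59426052e-01  2.81960370e-01 -3.59957825e-05]
 [ 2.81960371e-01  9.59426052e-01 -1.62469794e-05]
 [ 2.99542871e-05 -2.57371595e-05 -9.99999999e-01]] 0.0187
```

View pics/s0.png

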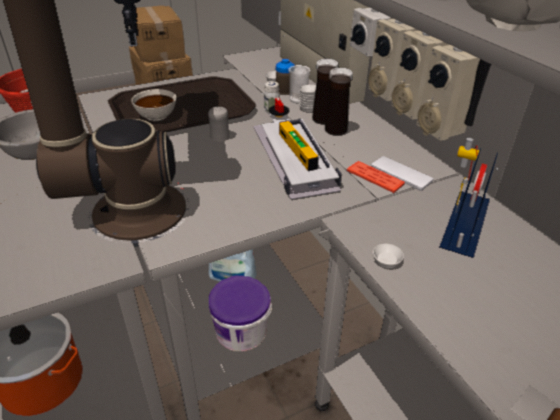

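View pics/t0.png

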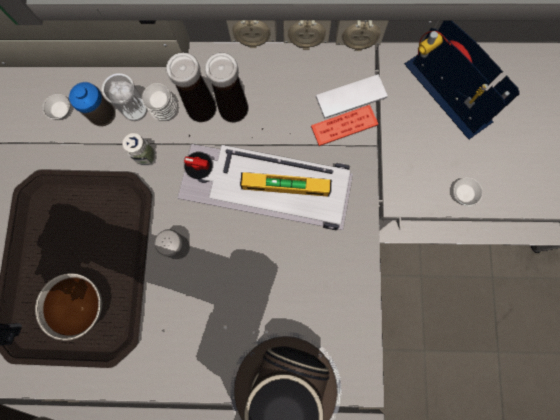

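The scene view shows the base at about (295,155), with the yellow level askew and the red knob at its far end (280,105). In the top view the knob is at (198,165), the level at (286,184), the rail above it from (228,153) to (330,170), the shaker at (168,243) and the jar at (137,148). I'll move above the deck for a close look.

Call:
apply_moves(commands=[-0.8,-0.74,-0.2,0,0,-0.13,1,-0.8,-0.74,-0.2,0,0,-0.13,1,-0.8,-0.74,-0.2,0,0,-0.13,1,-0.8,-0.74,-0.2,0,0,-0.13,1,-0.8,-0.74,-0.2,0,0,-0.13,1])

```text
clock: 1.82
ee_pos: [0.3062, 0.2381, 0.2883]
orientation: [[-0.983, 0.182, 0.001], [0.182, 0.983, 0.001], [-0.001, 0.001, -1.0]]
ft_force: [1.4, 0.1, 0.2]
opening: 1.001
finger_force: 0.0
```

```bash
cat > h.py <<'E'
from rig import manip
import numpy as np, cv2
from scipy.spatial.transform import Rotation as R
def goal(xyz,yaw,tilt=0):
    "fractions from measured pose to TCP xyz with tool y at world yaw (deg), tool down"
    o=manip.get_obs(); M=np.array(o["orientation"]); a=np.radians(yaw)
    y=np.array([np.cos(a),np.sin(a),0]); z=np.array([0,0,-1.]); T=np.c_[np.cross(y,z),y,z]
    s=M.T@(np.array(xyz)-o["ee_pos"])/.5
    r=np.degrees(R.from_matrix(M.T@T).as_rotvec())/45
    print("t",round(o["clock"],2),"tcp",np.round(o["ee_pos"],4),"f",np.round(o["ft_force"],1),"open",round(o["opening"],2),"q",np.round(o["q"],0)); print("cmd",np.round(s,4),np.round(r,3))
E
python3 -c "
from h import *
goal([.43,.03,.33],79.5)"
```

```text
t 1.82 tcp [0.3062 0.2381 0.2883] f [1.4 0.1 0.2] open 1.0 q [ 38.  -7. -10.  88.  -0.  48.]
cmd [-0.3193 -0.3642 -0.0834] [0.001 0.001 0.   ]
```

Call:
apply_moves(commands=[-0.32,-0.364,-0.083,0,0,0,1,-0.32,-0.364,-0.083,0,0,0,1,-0.32,-0.364,-0.083,0,0,0,1,-0.32,-0.364,-0.083,0,0,0,1,-0.32,-0.364,-0.083,0,0,0,1])

```text
clock: 2.45
ee_pos: [0.4313, 0.0285, 0.3293]
orientation: [[-0.982, 0.189, 0.0], [0.189, 0.982, -0.0], [-0.001, -0.0, -1.0]]
ft_force: [0.9, 0.5, 0.1]
opening: 0.998
finger_force: 0.0
```

Run:
```python
from h import *
goal([.43,.03,.33],79.5)
p,d=manip.snapshot("wrist"); C=manip.camera_model("wrist")
cv2.imwrite("pics/w0.png",p[:,:,::-1]); np.savez("w0.npz",p=p,d=d,pose=C["pose"],fovy=C["fovy"],cx=C["cx"],cy=C["cy"])
for t in ["back_rail","end_stop","spirit_level","bubble_mid","foot_knob","foot_screw","scale_deck"]:
    r=manip.place_of("wrist",t); print(t,[(np.round(x["xyz"],3).tolist(),round(x["confidence"],2)) for x in r[:2]])
f=210/np.tan(np.radians(C["fovy"]/2))
hsv=cv2.cvtColor(p,cv2.COLOR_RGB2HSV)
v,u=np.mgrid[:420,:560]; P=np.stack([(u-C["cx"])/f*d,(v-C["cy"])/f*d,d],-1)@C["pose"][:3,:3].T+C["pose"][:3,3]
for n,h0,h1 in [("yellow",18,35),("red",0,6)]:
    m=(hsv[...,0]>=h0)&(hsv[...,0]<=h1)&(hsv[...,1]>150)&(hsv[...,2]>80)&(d>0)
    q=P[m]; 
    if len(q)<50: continue
    z=np.percentile(q[:,2],95); q=q[abs(q[:,2]-z)<.012]
    print(n,len(q),"z95",z,cv2.minAreaRect((q[:,:2]*1000).astype(np.float32)))
```

```text
t 2.45 tcp [0.4313 0.0285 0.3293] f [0.9 0.5 0.1] open 1.0 q [ 4. -2.  1. 92. -0. 15.]
cmd [ 0.0032  0.0024 -0.0014] [-0.     0.001 -0.009]
back_rail [([0.499, 0.023, 0.071], 0.59)]
end_stop [([0.499, 0.133, 0.07], 0.59)]
spirit_level [([0.446, 0.005, 0.056], 0.92)]
bubble_mid [([0.446, 0.032, 0.095], 0.55)]
foot_knob [([0.488, 0.202, 0.079], 0.74), ([0.5, 0.026, 0.068], 0.54)]
foot_screw [([0.488, 0.203, 0.108], 0.97)]
scale_deck [([0.433, -0.108, 0.04], 0.7)]
yellow 2627 z95 0.09745673080439327 ((444.66046142578125, 6.22412109375), (192.50936889648438, 29.1750545501709), 86.49576568603516)
red 626 z95 0.11118548893399939 ((485.2302551269531, 202.41595458984375), (49.331974029541016, 23.50212860107422), 80.10491180419922)
```

View pics/w0.png

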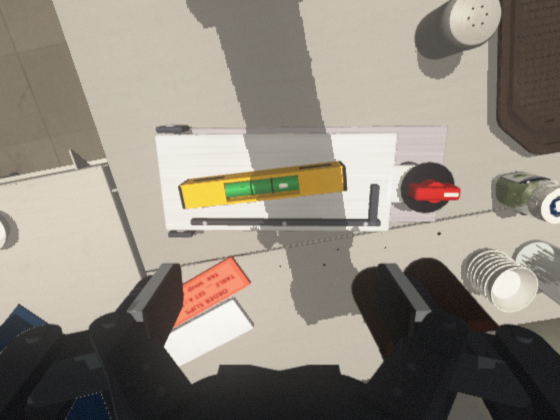

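The wrist view shows the level from (180,195) to (347,175), about 6° askew. The bubble is at (285,185), the rail runs along row 222, the end stop is at (375,205), and the knob wing at (435,190) lies along the deck. I'll go down on the robot side of the level with the fingers open, so two contacts push it square.

Call:
apply_moves(commands=[0.076,-0.04,0.12,0,0,-0.02,1,0.076,-0.04,0.5,0,0,-0.02,1,0.076,-0.04,0.5,0,0,-0.02,1,0.076,-0.04,0.5,0,0,-0.02,1,0.076,-0.04,0.5,0,0,-0.02,1])

```text
clock: 3.48
ee_pos: [0.3851, 0.0193, 0.076]
orientation: [[-0.986, 0.166, -0.007], [0.166, 0.986, -0.0], [0.007, -0.001, -1.0]]
ft_force: [0.7, 0.2, 0.7]
opening: 0.997
finger_force: 0.0
```

```bash
python3 -c "
from h import *
goal([.39,.016,.053],80)
p,d=manip.snapshot('wrist'); cv2.imwrite('pics/w1.png',p[:,:,::-1])"
```

```text
t 3.48 tcp [0.3851 0.0193 0.076 ] f [0.7 0.2 0.7] open 1.0 q [  3.  -5. -34.  61.   0.  12.]
cmd [-0.0111 -0.0049  0.0459] [-0.002 -0.009  0.01 ]
```

View pics/w1.png

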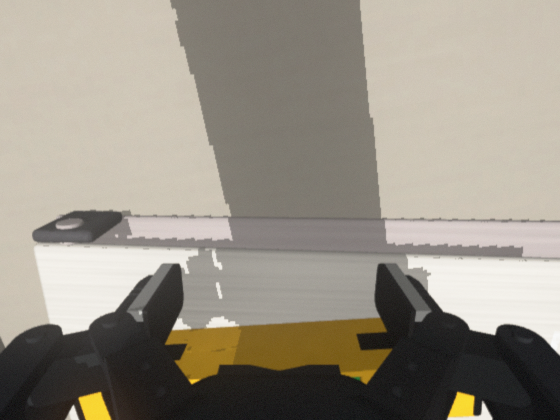

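The fingers stand on the bare deck strip in front of the level; the pad tips are at about (165,270) and (390,275), and the level lies behind them. I'll go down and start the push.

Call:
apply_moves(commands=[0,0,0.046,0,0,0,1,0,0,0.046,0,0,0,1,-0.03,0,0.046,0,0,0,1,-0.05,0,0.046,0,0,0,1,-0.07,0,0.046,0,0,0,1])

```text
clock: 4.15
ee_pos: [0.4245, 0.0131, 0.0569]
orientation: [[-0.986, 0.167, 0.001], [0.167, 0.986, 0.0], [-0.001, 0.0, -1.0]]
ft_force: [-0.8, -0.0, 0.5]
opening: 0.997
finger_force: 0.8
```

Call:
apply_moves(commands=[-0.015,0,0,0,0,0,1,-0.03,0,0,0,0,0,1,-0.04,0,0,0,0,0,1,-0.05,0,0,0,0,0,1,-0.06,0,0,0,0,0,1])

```text
clock: 4.78
ee_pos: [0.4529, 0.008, 0.0561]
orientation: [[-0.986, 0.167, -0.0], [0.167, 0.986, -0.0], [0.0, -0.0, -1.0]]
ft_force: [-0.8, 0.0, 0.3]
opening: 1.002
finger_force: 0.7
```

Call:
apply_moves(commands=[-0.004,0,0,0,0,0,1,-0.008,0,0,0,0,0,1,-0.012,0,0,0,0,0,1,-0.014,0,0,0,0,0,1,-0.016,0,0,0,0,0,1])

```text
clock: 5.4
ee_pos: [0.4555, 0.0077, 0.0558]
orientation: [[-0.986, 0.168, -0.009], [0.168, 0.986, 0.002], [0.009, 0.001, -1.0]]
ft_force: [-22.1, 7.7, 15.8]
opening: 0.996
finger_force: 11.3
```

Call:
apply_moves(commands=[0.04,0,0,0,0,0,1,0.06,0,-0.1,0,0,0,1,0.06,0,-0.22,0,0,0,-1,0.06,-0.1,-0.35,0,0,0,-1,0.06,-0.2,-0.4,0,0,0,-1])

```text
clock: 6.02
ee_pos: [0.4169, -0.0779, 0.2529]
orientation: [[-0.986, 0.164, 0.004], [0.164, 0.986, -0.001], [-0.005, -0.0, -1.0]]
ft_force: [0.9, -0.4, -0.3]
opening: 0.377
finger_force: 0.0
```

```bash
cat >> h.py <<'E'
def see(name):
    p,d=manip.snapshot("wrist"); C=manip.camera_model("wrist"); cv2.imwrite(name,p[:,:,::-1])
    f=210/np.tan(np.radians(C["fovy"]/2)); hsv=cv2.cvtColor(p,cv2.COLOR_RGB2HSV)
    v,u=np.mgrid[:420,:560]; P=np.stack([(u-C["cx"])/f*d,(v-C["cy"])/f*d,d],-1)@C["pose"][:3,:3].T+C["pose"][:3,3]
    for n,h0,h1 in [("yellow",18,35),("red",0,6)]:
        m=(hsv[...,0]>=h0)&(hsv[...,0]<=h1)&(hsv[...,1]>150)&(hsv[...,2]>80)&(d>0); q=P[m]
        if len(q)<50: continue
        z=np.percentile(q[:,2],95); q=q[abs(q[:,2]-z)<.012]
        print(n,len(q),"z95",round(z,4),np.round(np.hstack([*map(np.ravel,cv2.minAreaRect((q[:,:2]*1000).astype(np.float32)))]),1))
def nets(*ts,cam="wrist"):
    for t in ts:
        r=manip.place_of(cam,t); print(t,[(np.round(x["xyz"],4).tolist(),round(x["confidence"],2)) for x in r[:2]])
E
python3 -c "
from h import *
goal([.435,-.1,.25],80); see('pics/w2.png'); nets('spirit_level','back_rail','end_stop','scale_deck')"
```

```text
t 6.03 tcp [ 0.4169 -0.0779  0.2529] f [ 0.9 -0.4 -0.3] open 0.38 q [-11.  -4. -11.  83.  -0.  -1.]
cmd [-0.0429 -0.0377  0.0059] [-0.     0.006  0.012]
yellow 4121 z95 0.1007 [481.2  -9.2 193.3  30.4  79.3]
red 226 z95 0.1002 [481.8 172.8   8.2  17.3  42.9]
spirit_level [([0.4787, 0.0006, 0.0545], 0.75)]
back_rail []
end_stop [([0.5003, 0.1356, 0.0676], 0.73)]
scale_deck [([0.4317, -0.1057, 0.0382], 0.87)]
```

View pics/w2.png

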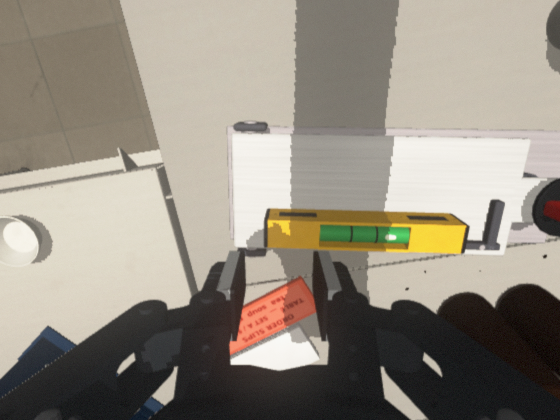

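The level at (365,230) now lies parallel to the rail, with a gap left to the end stop at (495,225); its near end is at column 266. Next I'll push on that end with the fingers shut.

Call:
apply_moves(commands=[-0.094,-0.082,0,0,0,0.012,-1,-0.094,-0.082,0.1,0,0,0.012,-1,-0.094,-0.082,0.2,0,0,0.012,-1,-0.094,-0.082,0.3,0,0,0.012,-1,-0.094,-0.082,0.3,0,0,0.012,-1])

```text
clock: 6.9
ee_pos: [0.452, -0.1234, 0.0954]
orientation: [[-0.985, 0.174, -0.009], [0.174, 0.985, 0.003], [0.01, 0.001, -1.0]]
ft_force: [0.6, 1.5, 0.3]
opening: -0.002
finger_force: 0.0
```

```bash
python3 -c "
from h import *
goal([.4567,-.126,.058],80); see('pics/w3.png'); nets('spirit_level')"
```

```text
t 6.9 tcp [ 0.452  -0.1234  0.0954] f [0.6 1.5 0.3] open -0.0 q [-15.   4. -23.  63.   0.  -5.]
cmd [-0.011  -0.0035  0.0747] [ 0.001 -0.012 -0.001]
yellow 10085 z95 0.0958 [476.4 -38.4 122.9  31.3  79.6]
red 78 z95 0.0142 [ 591.2 -106.1   91.7   15.8   87.4]
spirit_level [([0.4769, -0.0015, 0.0567], 0.59)]
```

View pics/w3.png

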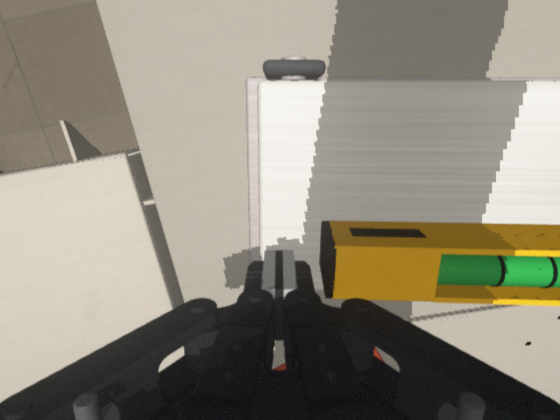

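The shut fingers at (280,260) stand free of the level's end face at (330,260). I'll go down and push along the deck.

Call:
apply_moves(commands=[-0.008,0,0.075,0,0,0,-1,-0.008,0,0.075,0,0,0,-1,-0.008,0.02,0.075,0,0,0,-1,-0.008,0.04,0.075,0,0,0,-1,-0.008,0.055,0.075,0,0,0,-1])

```text
clock: 7.62
ee_pos: [0.4652, -0.099, 0.0639]
orientation: [[-0.984, 0.176, 0.002], [0.176, 0.984, -0.001], [-0.002, -0.001, -1.0]]
ft_force: [0.4, -2.5, 1.4]
opening: 0.002
finger_force: 1.4
```

Call:
apply_moves(commands=[0,0.01,0,0,0,0,-1,0,0.02,0,0,0,0,-1,0,0.026,0,0,0,0,-1,0,0.032,0,0,0,0,-1,0,0.036,0,0,0,0,-1])

```text
clock: 8.25
ee_pos: [0.4674, -0.0815, 0.0624]
orientation: [[-0.984, 0.177, -0.0], [0.177, 0.984, -0.0], [0.0, -0.0, -1.0]]
ft_force: [-1.3, -3.4, 2.4]
opening: 0.001
finger_force: 1.5
```

Call:
apply_moves(commands=[0,0.005,0,0,0,0,-1,0,0.009,0,0,0,0,-1,0,0.012,0,0,0,0,-1,0,0.015,0,0,0,0,-1,0,0.018,0,0,0,0,-1])

```text
clock: 8.88
ee_pos: [0.4679, -0.0778, 0.0623]
orientation: [[-0.984, 0.179, -0.003], [0.18, 0.984, -0.013], [0.0, -0.013, -1.0]]
ft_force: [-5.7, -27.5, 2.1]
opening: -0.001
finger_force: 13.9
```

Call:
apply_moves(commands=[0,-0.04,0,0,0.0,0,-1,0,-0.05,-0.05,0,0,0,-1,0,0,-0.17,0,0,0,-1,0.04,0.1,-0.3,0,0,0,1,0.06,0.17,-0.35,0,0,0,1])

```text
clock: 9.5
ee_pos: [0.4548, 0.0136, 0.2357]
orientation: [[-0.984, 0.178, 0.001], [0.178, 0.984, 0.002], [-0.0, 0.002, -1.0]]
ft_force: [0.1, 1.3, -0.3]
opening: 0.419
finger_force: 0.0
```

```bash
python3 -c "
from h import *
goal([.42,.04,.25],80); see('pics/w4.png'); nets('spirit_level','end_stop','back_rail','bubble_mid')"
```

```text
t 9.5 tcp [0.4548 0.0136 0.2357] f [ 0.1  1.3 -0.3] open 0.42 q [  2.  -0. -10.  81.   0.  12.]
cmd [ 0.0778  0.0397 -0.0285] [ 0.002  0.    -0.006]
yellow 4651 z95 0.1047 [486.6  38.6 192.5  29.8  80.1]
red 1213 z95 0.1174 [487.7 205.7  51.3  23.7  79. ]
spirit_level [([0.4836, 0.0352, 0.056], 0.82)]
end_stop [([0.4989, 0.1321, 0.0702], 0.87)]
back_rail [([0.4986, 0.0225, 0.0689], 0.74)]
bubble_mid [([0.4878, 0.0476, 0.0973], 0.58)]
```

View pics/w4.png

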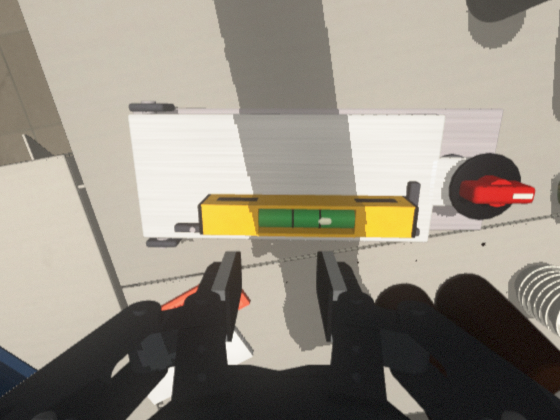

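The level's far end touches the end stop at (413,205) and its back lies along the rail. The bubble at (325,221) is right of the lines. I'll do one last light square push against the rail to make sure it is home.

Call:
apply_moves(commands=[0.08,0.054,0,0,0,0,1,0.08,0.054,0.12,0,0,0,1,0.08,0.054,0.24,0,0,0,1,0.08,0.054,0.355,0,0,0,1,0.08,0.054,0.355,0,0,0,1])

```text
clock: 10.38
ee_pos: [0.4153, 0.0446, 0.0516]
orientation: [[-0.984, 0.178, -0.012], [0.178, 0.984, -0.001], [0.011, -0.003, -1.0]]
ft_force: [-0.5, -0.3, 1.1]
opening: 0.996
finger_force: 0.0
```

```bash
python3 -c "
from h import *
goal([.458,.042,.056],80)"
```

```text
t 10.38 tcp [0.4153 0.0446 0.0516] f [-0.5 -0.3  1.1] open 1.0 q [  6.   0. -33.  58.   0.  16.]
cmd [-0.0848  0.01   -0.0098] [-0.004 -0.014 -0.006]
```

Call:
apply_moves(commands=[-0.03,0,-0.01,0,0,0,1,-0.06,0,-0.01,0,0,0,1,-0.08,0,-0.01,0,0,0,1,-0.09,0,-0.01,0,0,0,1,-0.094,0,-0.01,0,0,0,1])

```text
clock: 11.0
ee_pos: [0.4619, 0.0385, 0.0613]
orientation: [[-0.984, 0.177, -0.01], [0.177, 0.984, 0.003], [0.011, 0.001, -1.0]]
ft_force: [-23.1, 6.4, 13.6]
opening: 0.999
finger_force: 12.2
```

Call:
apply_moves(commands=[-0.002,0,0,0,0,0,1,-0.004,0,0,0,0,0,1,-0.004,0,0,0,0,0,1])

```text
clock: 11.38
ee_pos: [0.4621, 0.0384, 0.061]
orientation: [[-0.984, 0.176, -0.013], [0.176, 0.984, 0.003], [0.013, 0.001, -1.0]]
ft_force: [-24.3, 6.0, 15.5]
opening: 0.999
finger_force: 12.9
```

Call:
apply_moves(commands=[0.04,0,0,0,0,0,1,0.06,0,-0.1,0,0,0,1,0.06,0,-0.2,0,0,0,1,0.03,0.1,-0.3,0,0,-0.3,1,0,0.2,-0.3,0,0,-0.6,1])

```text
clock: 12.0
ee_pos: [0.4891, 0.1365, 0.2167]
orientation: [[-0.98, -0.2, 0.008], [-0.2, 0.98, 0.002], [-0.008, 0.0, -1.0]]
ft_force: [1.2, -0.9, -0.3]
opening: 1.002
finger_force: 0.0
```

```bash
python3 -c "
from h import *
goal([.487,.2,.23],170); see('pics/w5.png');nets('foot_screw','foot_knob','spirit_level')"
```

```text
t 12.0 tcp [0.4891 0.1365 0.2167] f [ 1.2 -0.9 -0.3] open 1.0 q [16.  5. -7. 78. -0.  4.]
cmd [-0.0214  0.1253 -0.0264] [-0.006  0.01  -1.522]
yellow 5945 z95 0.0974 [488.7  39.7 192.6  29.9  80.4]
red 1249 z95 0.1095 [488.9 206.9  50.   23.9  75.5]
foot_screw [([0.4883, 0.2036, 0.1072], 0.93)]
foot_knob [([0.4866, 0.2014, 0.0809], 0.87)]
spirit_level [([0.4845, 0.033, 0.0571], 0.9)]
```

Call:
apply_moves(commands=[-0.02,0.13,-0.026,0,0,-0.25,1,-0.02,0.13,-0.026,0,0,-0.5,1,-0.02,0.13,-0.026,0,0,-0.75,1,-0.02,0.13,-0.026,0,0,-1,1,-0.02,0.13,-0.026,0,0,-1,1])

```text
clock: 12.82
ee_pos: [0.4831, 0.2003, 0.2246]
orientation: [[-0.556, -0.831, -0.0], [-0.831, 0.556, -0.0], [0.0, 0.0, -1.0]]
ft_force: [-0.7, -0.2, -1.0]
opening: 1.002
finger_force: 0.0
```

```bash
python3 -c "
from h import *
goal([.488,.203,.23],170)"
```

```text
t 12.82 tcp [0.4831 0.2003 0.2246] f [-0.7 -0.2 -1. ] open 1.0 q [ 23.   7.  -3.  80.  -0. -34.]
cmd [-0.01   -0.0051 -0.0107] [ 0.    -0.001 -0.529]
```

Call:
apply_moves(commands=[-0.01,-0.005,-0.01,0,0,-0.25,1,-0.01,-0.005,-0.01,0,0,-0.5,1,-0.01,-0.005,-0.01,0,0,-0.53,1,-0.01,-0.005,-0.01,0,0,-0.53,1])

```text
clock: 13.32
ee_pos: [0.4881, 0.2034, 0.2296]
orientation: [[-0.174, -0.985, -0.0], [-0.985, 0.174, -0.0], [0.0, 0.0, -1.0]]
ft_force: [0.7, 0.5, -0.7]
opening: 0.999
finger_force: 0.0
```

```bash
python3 -c "
from h import *
goal([.488,.203,.12],170); see('pics/w6.png');nets('foot_screw','foot_knob','bubble_mid','spirit_level')"
```

```text
t 13.32 tcp [0.4881 0.2034 0.2296] f [ 0.7  0.5 -0.7] open 1.0 q [ 23.   8.  -2.  80.  -0. -57.]
cmd [ 0.0009 -0.      0.2192] [ 0.    -0.    -0.001]
yellow 3036 z95 0.1 [495.9  89.4  77.5  29.8  79.2]
red 1066 z95 0.1116 [486.9 200.6  49.   23.   79.5]
foot_screw [([0.4862, 0.2023, 0.108], 0.97), ([0.487, 0.1996, 0.08], 0.72)]
foot_knob [([0.4873, 0.202, 0.0864], 0.73)]
bubble_mid [([0.4888, 0.06, 0.097], 0.63)]
spirit_level []
```

View pics/w6.png

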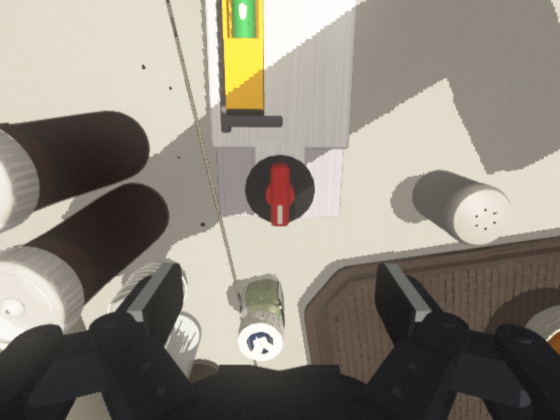

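The knob wing at (280,195) lies along the deck midway between the open fingers; the shaker (475,210), the jar (262,320) and the bottles are all clear. I'll go down over the wing.

Call:
apply_moves(commands=[0.001,0,0.08,0,0,0,1,0.001,0,0.17,0,0,0,1,0.001,0,0.23,0,0,0,1,0.001,0,0.265,0,0,0,1,0.001,0,0.283,0,0,0,1])

```text
clock: 14.2
ee_pos: [0.4875, 0.2034, 0.087]
orientation: [[-0.171, -0.985, -0.001], [-0.985, 0.171, -0.001], [0.001, 0.001, -1.0]]
ft_force: [0.1, 0.2, 0.4]
opening: 1.002
finger_force: 0.0
```

Call:
apply_moves(commands=[0,0,0,0,0,0,0,0,0,0,0,0,0,-0.4,0,0,0,0,0,0,-1,0,0,0,0,0,0,-1,0,0,0,0,0,0,-1], newtons=30)

```text
clock: 14.82
ee_pos: [0.4875, 0.204, 0.0884]
orientation: [[-0.171, -0.985, -0.001], [-0.985, 0.171, 0.001], [-0.001, 0.001, -1.0]]
ft_force: [-4.3, 2.4, 3.1]
opening: 0.179
finger_force: 34.4
```

```bash
python3 -c "
from h import *
goal([.488,.203,.088],170); see('pics/w7.png');nets('bubble_mid')
p,d=manip.snapshot('top');nets('bubble_mid','foot_screw',cam='top')
q=cv2.imread('pics/w7.png');c=cv2.resize(p[130:230,170:350,::-1],None,fx=3,fy=3,interpolation=2)
cv2.imwrite('pics/v7.png',np.vstack([cv2.resize(q,(400,300)),cv2.resize(c,(400,222))]))"
```

```text
t 14.82 tcp [0.4875 0.204  0.0884] f [-4.3  2.4  3.1] open 0.18 q [ 23.  10. -17.  63.   0. -58.]
cmd [ 0.0019 -0.0013  0.0008] [0.001 0.001 0.004]
yellow 9164 z95 0.0995 [500.5 107.6  40.8  30.   79.4]
red 3714 z95 0.1108 [487.  200.6  50.5  15.8  80. ]
bubble_mid []
bubble_mid []
foot_screw [([0.4884, 0.202, 0.1127], 0.76)]
```

View pics/v7.png

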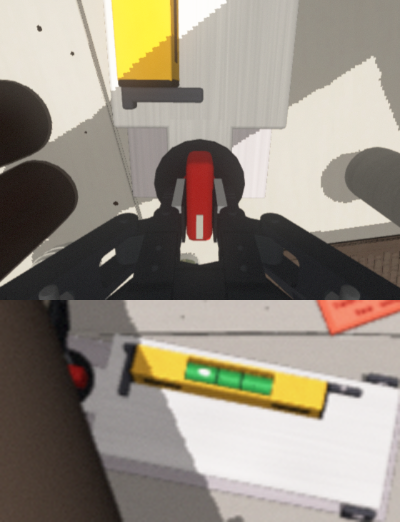

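The fingers hold the wing. In the top crop the level is home against both stops and the bubble, at (205,372), is left of its line on the knob side. The top camera can watch the bubble, so I'll press down now.

Call:
apply_moves(commands=[0,0,0.006,0,0,0,-1,0,0,0.012,0,0,0,-1,0,0,0.014,0,0,0,-1,0,0,0.016,0,0,0,-1,0,0,0.016,0,0,0,-1], newtons=40)

```text
clock: 15.7
ee_pos: [0.4878, 0.2049, 0.0824]
orientation: [[-0.17, -0.985, 0.001], [-0.985, 0.17, 0.003], [-0.003, -0.0, -1.0]]
ft_force: [-9.4, 4.1, 16.6]
opening: 0.174
finger_force: 42.4
```

Call:
apply_moves(commands=[0,0,0.003,0,0,0,-1,0,0,0.003,0,0,0,-1])

```text
clock: 15.95
ee_pos: [0.4879, 0.205, 0.0822]
orientation: [[-0.17, -0.985, 0.002], [-0.985, 0.17, 0.004], [-0.004, -0.001, -1.0]]
ft_force: [-13.3, 2.7, 26.1]
opening: 0.175
finger_force: 43.8
```

Call:
apply_moves(commands=[0,0.003,-0.001,0,0,0.12,-1,0,0.003,-0.001,0,0,0.24,-1,0,0.003,-0.001,0,0,0.36,-1,0,0.003,-0.001,0,0,0.48,-1,0,0.003,-0.001,0,0,0.55,-1])

```text
clock: 16.58
ee_pos: [0.4884, 0.2048, 0.0823]
orientation: [[-0.569, -0.822, 0.005], [-0.822, 0.569, 0.002], [-0.005, -0.003, -1.0]]
ft_force: [-4.3, -0.0, 19.1]
opening: 0.18
finger_force: 42.7
```

```bash
cat >> h.py <<'E'
def bub(name):
    p,d=manip.snapshot("top"); c=p[130:230,200:350]; big=cv2.resize(c,None,fx=4,fy=4,interpolation=2); cv2.imwrite(name,big[:,:,::-1])
    nets("bubble_mid",cam="top")
    h=cv2.cvtColor(c,cv2.COLOR_RGB2HSV); g=((h[...,0]>38)&(h[...,0]<85)&(h[...,1]>90)).astype(np.uint8)
    g=cv2.morphologyEx(g,cv2.MORPH_CLOSE,np.ones((5,5),np.uint8)); n,l,s,ce=cv2.connectedComponentsWithStats(g)
    k=1+np.argmax(s[1:,4]); vv,uu=np.nonzero(l==k); print("vial box",s[k])
    (x0,y0),(w,hh),an=cv2.minAreaRect(np.c_[uu,vv].astype(np.float32)); print("rect",x0,y0,w,hh,an)
    pts=np.c_[uu,vv]-[x0,y0]; e=np.linalg.eigh(np.cov(pts.T))[1][:,1]; e*=np.sign(e[0])
    t=np.arange(-24,24.1,1); r=[np.mean([cv2.getRectSubPix(c,(1,1),(float(x0+a*e[0]-b*e[1]),float(y0+a*e[1]+b*e[0])))[0,0] for b in(-1,0,1)],0) for a in t]
    print("R",[(int(a),int(q[0]),int(q[1])) for a,q in zip(t,r)])
E
python3 -c "
from h import *
bub('pics/b0.png')"
```

```text
bubble_mid []
vial box [ 53  29  39  14 295]
rect 71.90943145751953 35.4830207824707 38.82345199584961 7.6172590255737305 10.619654655456543
R [(-24, 245, 214), (-23, 245, 213), (-22, 245, 214), (-21, 240, 210), (-20, 200, 195), (-19, 105, 182), (-18, 75, 194), (-17, 75, 196), (-16, 73, 195), (-15, 72, 194), (-14, 72, 195), (-13, 72, 196), (-12, 73, 195), (-11, 73, 195), (-10, 75, 195), (-9, 94, 199), (-8, 160, 217), (-7, 204, 228), (-6, 201, 217), (-5, 199, 215), (-4, 203, 228), (-3, 172, 223), (-2, 100, 203), (-1, 76, 197), (0, 75, 196), (1, 74, 196), (2, 74, 196), (3, 74, 196), (4, 72, 188), (5, 60, 154), (6, 56, 138), (7, 69, 180), (8, 72, 194), (9, 73, 196), (10, 74, 196), (11, 74, 196), (12, 74, 196), (13, 75, 197), (14, 74, 197), (15, 75, 197), (16, 76, 198), (17, 75, 198), (18, 77, 196), (19, 108, 193), (20, 184, 193), (21, 235, 206), (22, 245, 212), (23, 245, 212), (24, 245, 212)]
```

Call:
apply_moves(commands=[0,0,0,0,0,0,-1,0,0,0,0,0,0,-1,0,0,0,0,0,0,-1,0,0,0,0,0,0,-1,0,0,0,0,0,0,-1])

```text
clock: 17.3
ee_pos: [0.4884, 0.2047, 0.0822]
orientation: [[-0.568, -0.823, 0.005], [-0.823, 0.568, 0.002], [-0.005, -0.003, -1.0]]
ft_force: [-4.3, -0.1, 18.0]
opening: 0.177
finger_force: 42.7
```

Call:
apply_moves(commands=[0,0,0,0,0,0,-1,0,0,0,0,0,0,-1,0,0,0,0,0,0,-1,0,0,0,0,0,0,-1,0,0,0,0,0,0,-1])

```text
clock: 17.92
ee_pos: [0.4884, 0.2048, 0.0823]
orientation: [[-0.568, -0.823, 0.005], [-0.823, 0.568, 0.002], [-0.005, -0.003, -1.0]]
ft_force: [-4.0, 0.2, 17.4]
opening: 0.178
finger_force: 42.7
```

```bash
cat >> h.py <<'E'
def bpos(name):
    import io,contextlib
    p,d=manip.snapshot("top"); c=p[130:230,200:350]; cv2.imwrite(name,cv2.resize(c,None,fx=4,fy=4,interpolation=2)[:,:,::-1])
    an=np.radians(10.6); e=np.array([np.cos(an),np.sin(an)]); t=np.arange(-16,16.1,.25)
    r=np.array([np.mean([cv2.getRectSubPix(c.astype(np.float32),(1,1),(float(71.91+a*e[0]-b*e[1]),float(35.48+a*e[1]+b*e[0])))[0,0] for b in(-1,0,1)],0) for a in t])
    w=np.clip(r[:,0]-95,0,None); dk=np.clip(175-r[:,1],0,None)
    L=[(t*dk*s).sum()/max((dk*s).sum(),1e-6) for s in(t<0,t>0)]
    print("bubble px",(t*w).sum()/w.sum(),"lines",L)
E
python3 -c "
from h import *
bpos('pics/b1.png')"
```

```text
bubble px -3.824396565677885 lines [np.float64(0.0), np.float64(5.72756376781906)]
```

Call:
apply_moves(commands=[0,0,0,0,0,0.12,-1,0,0,0,0,0,0.24,-1,0,0,0,0,0,0.36,-1,0,0,0,0,0,0.48,-1,0,0,0,0,0,0.6,-1])

```text
clock: 18.6
ee_pos: [0.4889, 0.2042, 0.0822]
orientation: [[-0.881, -0.473, 0.006], [-0.473, 0.881, 0.001], [-0.006, -0.002, -1.0]]
ft_force: [-1.1, -1.9, 18.2]
opening: 0.177
finger_force: 42.6
```

Call:
apply_moves(commands=[0,0,0,0,0,0.1,-1,0,0,0,0,0,0.2,-1,0,0,0,0,0,0.25,-1,0,0,0,0,0,0.25,-1,0,0,0,0,0,0.25,-1])

```text
clock: 19.23
ee_pos: [0.489, 0.2039, 0.0822]
orientation: [[-0.956, -0.295, 0.006], [-0.295, 0.956, 0.0], [-0.006, -0.002, -1.0]]
ft_force: [-1.3, -2.1, 17.1]
opening: 0.175
finger_force: 42.6
```

Call:
apply_moves(commands=[0,0,0,0,0,0,-1,0,0,0,0,0,0,-1,0,0,0,0,0,0,-1,0,0,0,0,0,0,-1,0,0,0,0,0,0,-1])

```text
clock: 19.85
ee_pos: [0.489, 0.2039, 0.0823]
orientation: [[-0.956, -0.295, 0.006], [-0.295, 0.956, 0.0], [-0.006, -0.002, -1.0]]
ft_force: [-1.9, -3.0, 18.5]
opening: 0.182
finger_force: 42.6
```

Call:
apply_moves(commands=[0,0,0,0,0,0,-1,0,0,0,0,0,0,-1,0,0,0,0,0,0,-1,0,0,0,0,0,0,-1,0,0,0,0,0,0,-1])

```text
clock: 20.48
ee_pos: [0.4891, 0.2039, 0.0823]
orientation: [[-0.956, -0.295, 0.006], [-0.295, 0.956, 0.0], [-0.006, -0.002, -1.0]]
ft_force: [-1.0, -2.5, 17.8]
opening: 0.178
finger_force: 42.6
```

```bash
python3 -c "
from h import *
bpos('pics/b2.png')"
```

```text
bubble px -0.6870759234233343 lines [np.float64(-5.702954106613666), np.float64(5.429570093847713)]
```

Call:
apply_moves(commands=[0,0,0,0,0,0.07,-1,0,0,0,0,0,0.13,-1,0,0,0,0,0,0.13,-1,0,0,0,0,0,0.13,-1,0,0,0,0,0,0.13,-1])

```text
clock: 21.15
ee_pos: [0.4891, 0.2037, 0.0822]
orientation: [[-0.981, -0.196, 0.007], [-0.196, 0.981, -0.0], [-0.006, -0.001, -1.0]]
ft_force: [-1.4, -3.9, 16.5]
opening: 0.179
finger_force: 42.6
```

Call:
apply_moves(commands=[0,0,0,0,0,0,-1,0,0,0,0,0,0,-1,0,0,0,0,0,0,-1,0,0,0,0,0,0,-1,0,0,0,0,0,0,-1])

```text
clock: 21.78
ee_pos: [0.4891, 0.2037, 0.0822]
orientation: [[-0.981, -0.196, 0.007], [-0.196, 0.981, -0.0], [-0.006, -0.001, -1.0]]
ft_force: [-1.0, -3.8, 17.6]
opening: 0.18
finger_force: 42.6
```

Call:
apply_moves(commands=[0,0,0,0,0,0,-1,0,0,0,0,0,0,-1,0,0,0,0,0,0,-1,0,0,0,0,0,0,-1,0,0,0,0,0,0,-1])

```text
clock: 22.4
ee_pos: [0.4891, 0.2037, 0.0822]
orientation: [[-0.981, -0.196, 0.006], [-0.196, 0.981, -0.0], [-0.006, -0.001, -1.0]]
ft_force: [-2.8, -3.0, 17.1]
opening: 0.173
finger_force: 42.6
```

Call:
apply_moves(commands=[0,0,0,0,0,0,-1,0,0,0,0,0,0,-1,0,0,0,0,0,0,-1,0,0,0,0,0,0,-1,0,0,0,0,0,0,-1])

```text
clock: 23.02
ee_pos: [0.4891, 0.2037, 0.0823]
orientation: [[-0.981, -0.196, 0.006], [-0.196, 0.981, -0.0], [-0.006, -0.001, -1.0]]
ft_force: [-0.9, -2.8, 17.7]
opening: 0.18
finger_force: 42.6
```

```bash
python3 -c "
from h import *
bpos('pics/b3.png')"
```

```text
bubble px -0.13718007466093 lines [np.float64(-5.6242704341353456), np.float64(5.493614195474795)]
```

View pics/b3.png

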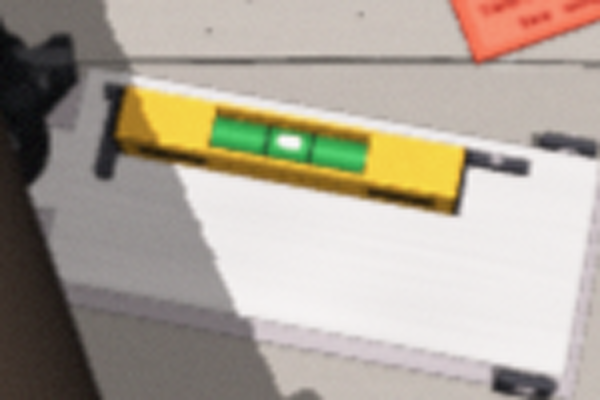

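The bubble at (290,143) stands midway between the lines at (267,138) and (311,148), the level is home against both stops, and the foot is held on its stop at about 17 N. I'm handing the job in.

```bash
python3 -c "
from rig import manip
print(manip.finish_job())"
```

```text
the job is handed in; nothing more can be done
None
```

The job is handed in at about 23 s: the spirit level is home against both stops, the knob is held fully down and turned clockwise, the bubble is centred to about 0.2 mm, and the arm stayed clear of the shaker, jar and dish.

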